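# Thread the empty wire reels onto their stands

### The arm

A 7-joint arm with a two-finger parallel gripper is mounted at the origin on the work surface. World frame = base frame: x ahead of the robot, y to its left, z up, the work surface at z = 0. Lengths are in m, angles in rad, forces in N, time in s.
With the tool pointing down it reaches from about 0.4 to 0.85 m from the base axis. Payload 10.4 kg.
Tool frame: the origin (TCP) lies at the centre of the arm's flange, where the gripper is bolted on; the fingertips stand 182 mm ahead of it and the grasp point (between the pads) lies r.grasp_offset ahead of it (r.grasp_offset is the distance from the TCP to the grasp point, in m); z points along the fingers, y is the line along which they close (so a half turn about z gives the same grasp; the last joint's range is limited). The gripper opens to 87 mm and grips with 3 to 60 N. Pads are 19 mm wide; open, the fingers measure 117 mm over their backs; the gripper's body (75 mm by 190 mm) begins 51 mm behind the grasp point.
Start: joints at [1.272, 0.332, -0.065, 1.46, 0.022, 1.35, -0.088], TCP at [0.17, -0.601, 0.405] pointing down, gripper open.
Joint ranges: [-2.6, 2.6], [-0.5, 2.12], [-1.47, 1.34], [0.16, 2.42], [-1.27, 4.41], [0.06, 2.06], [-2.6, 2.6]. Speed limits (rad/s): [2.22, 2.22, 2.79, 2.79, 3.14, 3.14, 3.14].

### API

Orientations are given as a unit quaternion [x, y, z, w].
In Python, from bench import status, vision, job, spotter, r gives the robot as it stands. The module is installed in compiled form; this text tells all that it offers.
- The arm moves only by the tool play_rows, never from a script. Its argument "series" is a list of rows, each a list of 6 numbers: the shift along the tool's x, y, z each as a share of 150 mm, from -1 to 1, then the turn, a rotation vector about the tool's x, y, z each as a share of 30 degrees, from -1 to 1. In form: [[x, y, z, ax, ay, az], ...]. A call has 1 to 5 rows; each row is the pose to reach, as a shift and turn from the pose commanded when the call began, along the tool's axes at that moment; what a row does not reach only later rows make up. A row lasts 1/10 s, in which the tool goes at most 50 mm and 8.59 degrees, less where a joint would pass 70% of its speed; a pose out of reach is approached as far as the arm can. A call with a number of a shift or a turn outside -1 to 1 is refused whole. A call with a gripper value outside its range is refused whole. "fingers" is the opening, from -1 (shut) to 1 (fully open), set as the call begins (left out, the last holds). The fingers move at their own pace and stop on an object; "squeeze" is the grip in N (left out, the last holds). Time passes only in rows, so rows that repeat a pose let the fingers close. It gives the time, the measured TCP pose, the force, the opening and the grip force at its end, in the units of the state.
- status.read_state(): the state, without advancing time (a new reading comes with each control period).
- vision.camera(name): name is "scene" or "top" or "wrist"; returns the picture (480x640x3 uint8, blue, green, red); there is no depth.
- vision.calibration(name): a dict with "fx", "fy", "cx", "cy" (pixels), "rvec" (rotation vector, rad) and "tvec" (3), from world to camera coordinates, as OpenCV has them; the wrist camera has in their place "T_tool_cam" (4x4, takes a point from camera to tool coordinates, whose origin is the TCP and whose axes are the flange's). Camera axes: x right, y down, z forward; pixel columns grow to the right and rows downward; lengths in m; the calibration is good to about 2 mm. A picture is of the moment at which its call begins: read the wrist's pose just before it. calibration takes no time and is no camera call.
- job.close_job(): hands the job in; it is judged then, once.
Trained networks look in the newest picture that a camera, given by its name, has taken for a name from the list of things; names that differ only in an ending like _2 or _b are one class to them, and where a whole thing is asked for, a point or a joint stands for the part that bears it (a point fixed in the world has none). Each returns a list of dicts, best first, with "conf" (0 to 1); they miss things now and then, are a little off and sometimes report something else, mostly with a low value. They report only what shows in the picture. A call takes as long as a camera call. They do not tell look-alikes from the thing itself.
- spotter.boxes_of(camera, name): "point" ([x, y, z] in m, in world coordinates, good to about 4 mm: the middle of the surface that is visible of it).
- spotter.regions_of(camera, name): "pixels" (480x640 bool, what is visible of it).
The state is a dict: "time": time; "joint_positions": joint angles; "joint_vel": joint speeds; "joint_torque": joint torques, N m; "ee_pos": TCP position; "eef_rot": TCP orientation; "ft_force": force on the tool from outside, world axes, zero at the start; "torque": the same for the moment, N m; "width": finger opening in m; "grip_force": force on a finger pad.
Only numpy, scipy, OpenCV 4.12 (cv2) and the standard library are available. Lean on these libraries where they do the work, as an engineer would, in place of code of your own. Each camera call takes 0.05 s, during which the arm holds its last target. There are 200 camera calls.

### The job

Put the four empty wire reels away on the two reel stands: on the blue stand the large red reel goes on first and the small white one on top of it; on the green stand the large black reel first and the small yellow one on top. Every reel must be threaded over its spindle and lie flat, fully down on what is below it, and be let go. Leave the multimeter, the screwdriver and the parts tray where they are.

Things in the scene. Friction and masses are not known exactly. Their poses are not given: they have to be found in the camera images.
- red_reel: empty red plastic wire reel (large), loose, lying flat: two flanges 66 mm in diameter and 4 mm thick at bottom and top, on a hub 36 mm in diameter; overall height 38 mm; a bore 22 mm in diameter right through along z. Same either way up. Origin: centre of the underside (on the bore's axis), z up. 30 to 85 g. Easily gripped from above across the upper flange.
- white_reel: empty white plastic wire reel (small), loose, lying flat: two flanges 54 mm in diameter and 4 mm thick at bottom and top, on a hub 36 mm in diameter; overall height 32 mm; a bore 22 mm in diameter right through along z. Same either way up. Origin: centre of the underside (on the bore's axis), z up. 30 to 85 g. Easily gripped from above across the upper flange.
- black_reel: empty black plastic wire reel (large), loose, lying flat: two flanges 66 mm in diameter and 4 mm thick at bottom and top, on a hub 36 mm in diameter; overall height 38 mm; a bore 22 mm in diameter right through along z. Same either way up. Origin: centre of the underside (on the bore's axis), z up. 30 to 85 g. Easily gripped from above across the upper flange.
- yellow_reel: empty yellow plastic wire reel (small), loose, lying flat: two flanges 54 mm in diameter and 4 mm thick at bottom and top, on a hub 36 mm in diameter; overall height 32 mm; a bore 22 mm in diameter right through along z. Same either way up. Origin: centre of the underside (on the bore's axis), z up. 30 to 85 g. Easily gripped from above across the upper flange.
- blue_stand: blue reel stand, fixed to the bench: square base plate 80 x 80 mm, 12 mm thick, with an upright steel spindle 12 mm in diameter in its centre; the spindle's top is 78 mm above the bench, its last 7 mm tapering to 6 mm. Origin: centre of the underside, on the bench, on the spindle's axis, z up.
- green_stand: green reel stand, fixed to the bench: round base plate 84 mm in diameter, 12 mm thick, with an upright steel spindle 12 mm in diameter in its centre; the spindle's top is 78 mm above the bench, its last 7 mm tapering to 6 mm. Origin: centre of the underside, on the bench, on the spindle's axis, z up.
- meter: orange hand-held multimeter lying on its back, 85 x 160 mm, 45 mm high, loose; a bystander. Origin: centre of the underside; y along its length.
- screwdriver: screwdriver with a blue handle, 200 mm long, 26 mm thick, loose; a bystander. Origin: under its middle, on the bench; x points along it to the tip.
- parts_tray: grey tray of small parts with four compartments, 120 x 160 mm, 30 mm high, loose; a bystander. Origin: centre of the underside; y along its length.
There are look-alikes about, which are no part of the job. There is more than one size of the green_stand; the job needs the middle-sized. Several things have the shape of the blue_stand; the one meant has the colours described above.

How it is judged:
At the end, for the whole second after the job is handed in: Red on the blue stand's base, black on the green one's (underside 12 mm above the bench); white on red, yellow on black (underside at 50 mm), all within 3 mm, axis within 8 mm of the spindle's, flat within 0.08 rad, at rest. Meter, screwdriver and tray within 30 mm of their places (horizontal distance between each of red_reel, white_reel and blue_stand below 0.008 m and z of red_reel in the frame of blue_stand between 0.009 and 0.015 m and angle between each of red_reel, white_reel, black_reel, yellow_reel's own z axis and vertical below 0.08 rad and linear speed of each of red_reel, white_reel, black_reel, yellow_reel below 0.01 m/s and angular speed of each of red_reel, white_reel, black_reel, yellow_reel below 0.1 rad/s and z of white_reel in the frame of blue_stand between 0.047 and 0.053 m and horizontal distance between each of black_reel, yellow_reel and green_stand below 0.008 m and z of black_reel in the frame of green_stand between 0.009 and 0.015 m and z of yellow_reel in the frame of green_stand between 0.047 and 0.053 m and distance of each of meter, screwdriver, parts_tray from where it was at the start of the episode below 0.03 m); the robot touches nothing.
It fails at once if the multimeter is pushed more than 30 mm from its place (distance of meter from where it was at the start of the episode above 0.03 m).
It fails at once if the screwdriver is pushed more than 30 mm from its place (distance of screwdriver from where it was at the start of the episode above 0.03 m).
It fails at once if the parts tray is pushed more than 30 mm from its place (distance of parts_tray from where it was at the start of the episode above 0.03 m).
It also fails if it takes over 106 s, if anything falls off the work surface, if the arm or the gripper's body presses on something with over 40 N, if the wrist force passes 120 N, or if a joint passes its speed limit or range.

## Working session

There is one attempt and no reset: what is moved stays moved. The work goes in short steps, Python scripts to look and compute and a tool call to move; the robot and the scene stay as the last step left them, time stands still between calls to the robot, and variables do not carry over. Pictures are saved under pics/ and viewed, at most 14 in all, crops included, and the job is handed in when it is done.

Besides the shell and the picture viewer there is one more tool, called as name(argument=value, ...), one argument or row to a line, values as JSON. play_rows: Moves the arm, as the interface text tells. Shift numbers are shares of 150 mm and turn numbers shares of 30 degrees, none past 1 either way. Its arguments: {"type":"object","properties":{"series":{"type":"array","items":{"type":"array","items":{"type":"number"}}},"fingers":{"type":"number"},"squeeze":{"type":"number"}},"required":["series"]}

```bash
ls; mkdir -p pics; python3 - <<'E'
from bench import status, vision, job, spotter, r
import cv2
s=status.read_state(); print(s, r.grasp_offset)
for c in ("scene","top"):
    im=vision.camera(c); cv2.imwrite(f"pics/{c}0.png",im)
    print(c,vision.calibration(c))
    for n in ["red_reel","white_reel","black_reel","yellow_reel","blue_stand","green_stand","meter","screwdriver","parts_tray"]:
        print(c,n,[(round(d["conf"],2),[round(float(v),3) for v in d["point"]]) for d in spotter.boxes_of(c,n)])
print(vision.calibration("wrist")); print(status.read_state()["time"])
E
```

```text
pics
{'time': 0.0, 'joint_positions': array([ 1.27241803,  0.33290547, -0.06469258,  1.46096551,  0.02159179,
        1.34992194, -0.08847503]), 'joint_vel': array([ 1.11609213e-03, -5.85046662e-05, -1.07291461e-03,  1.32763484e-03,
       -3.19976535e-05, -9.98845255e-04, -3.59731336e-04]), 'joint_torque': array([-5.45932119e-05, -6.23250532e+01,  2.44673219e-02, -3.89888871e+01,
       -6.14184444e-02,  3.97337589e-02,  1.22168326e-04]), 'ee_pos': array([ 0.17015098, -0.6012532 ,  0.4039212 ]), 'eef_rot': array([ 9.90505477e-01,  1.37471212e-01, -1.35751741e-04, -7.40210273e-04]), 'ft_force': array([-0.26627195, -0.06613036, -0.25410695]), 'torque': array([-0.05721803,  0.0253332 ,  0.04748921]), 'grip_force': 0.0, 'width': 0.08678061195646947} 0.1635
scene {'fx': 482.1236426278804, 'fy': 482.1236426278804, 'cx': 307.4060428894557, 'cy': 229.5947635482302, 'rvec': array([ 2.47776198,  0.89290217, -0.24356312]), 'tvec': array([-0.46781756, -0.31081949,  1.40425001])}
scene red_reel [(0.87, [0.452, 0.261, 0.041])]
scene white_reel [(0.58, [0.63, 0.249, 0.026])]
scene black_reel [(0.8
[... 968 characters left out ...]
n_stand [(0.75, [0.59, -0.219, 0.012]), (0.7, [0.559, -0.08, 0.009]), (0.67, [0.738, -0.189, 0.015])]
top meter [(0.69, [0.808, 0.104, 0.039])]
top screwdriver [(0.53, [0.51, 0.458, 0.022])]
top parts_tray [(0.81, [0.508, -0.482, 0.002])]
{'fx': 339.3097772628657, 'fy': 339.3097772628657, 'cx': 316.9250054600709, 'cy': 239.04882137390953, 'T_tool_cam': array([[ 1.06440791e-03, -9.69037438e-01, -2.46911545e-01,
         6.81934129e-02],
       [ 9.99999421e-01,  9.92263205e-04,  4.16615205e-04,
        -3.52288246e-04],
       [-1.58714490e-04, -2.46911845e-01,  9.69037933e-01,
         1.99798347e-02],
       [ 0.00000000e+00,  0.00000000e+00,  0.00000000e+00,
         1.00000000e+00]])}
1.0
```

View pics/scene0.png

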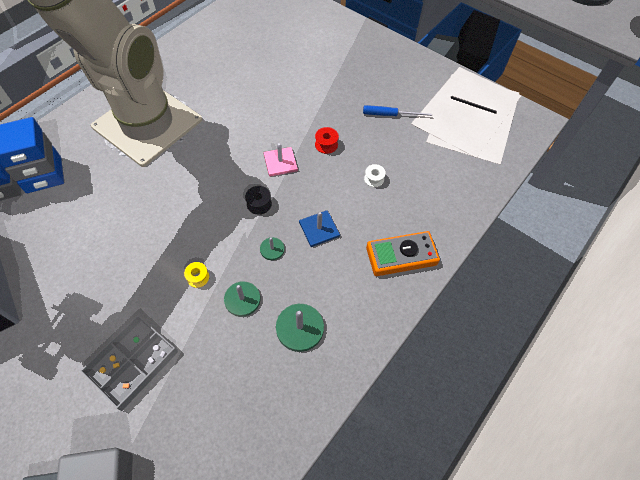

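View pics/top0.png

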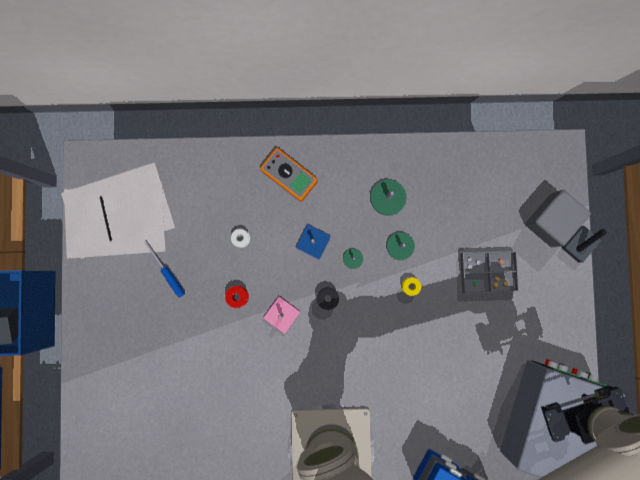

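Candidates in the scene image: for the green stand, small (272,248), middle (242,298), large (300,327), so I choose (242,298). For the blue stand, blue (320,228) or the pink look-alike (281,160), so I choose blue. The reels are red (327,140), white (375,176), black (258,199) and yellow (197,274).

```bash
cat > h.py <<'E'
from bench import status, vision, job, spotter, r
import numpy as np, cv2, json
from scipy.spatial.transform import Rotation as R
from scipy.optimize import least_squares
def circ(rad,z): 
    a=np.linspace(0,2*np.pi,60,endpoint=False); return np.c_[rad*np.cos(a),rad*np.sin(a),0*a+z]
def model(kind,h,yaw=0):
    if kind=='L': return np.r_[circ(.033,0),circ(.033,h)]
    if kind=='S': return np.r_[circ(.027,0),circ(.027,h)]
    if kind=='G': return np.r_[circ(.042,0),circ(.042,.012),circ(.003,h)]
    sq=np.array([[x,y] for x in(-.04,.04) for y in(-.04,.04)])@np.array([[np.cos(yaw),np.sin(yaw)],[-np.sin(yaw),np.cos(yaw)]])
    return np.r_[np.c_[sq,[0]*4],np.c_[sq,[.012]*4],circ(.003,h)]
def pose():
    s=status.read_state(); return np.array(s["ee_pos"]),R.from_quat(s["eef_rot"]).as_matrix()
def cam(name):
    """rvec,tvec,K from world"""
    c=vision.calibration(name); K=np.array([[c['fx'],0,c['cx']],[0,c['fy'],c['cy']],[0,0,1]])
    if name=='wrist':
        p,M=pose(); T=np.eye(4); T[:3,:3]=M; T[:3,3]=p; W=np.linalg.inv(T@c['T_tool_cam'])
        return cv2.Rodrigues(W[:3,:3])[0],W[:3,3],K
    return c['rvec'],c['tvec'],K
def feat(pts):
    hl=cv2.convexHull(np.float32(pts).reshape(-1,1,2)); m=cv2.moments(hl); A=m['m00']
    return np.array([m['m10']/A,m['m01']/A,np.sqrt(A),*([ (hl[:,0,0].max()-hl[:,0,0].min())/2,(hl[:,0,1].max()-hl[:,0,1].min())/2])])
def fit(kind,obs,x0):
    """obs: list of (cam, hull points)"""
    def res(x):
        out=[]
        for c,pts in obs:
            q=cv2.projectPoints(model(kind,x[2],x[3])+np.r_[x[:2],0],c[0],c[1],c[2],None)[0]
            out.append((feat(q)-feat(pts))*np.array([1,1,.5,.3,.3]))
        return np.r_[np.concatenate(out),(x[3]-x0[3])*.01]
    s=least_squares(res,x0,diff_step=1e-4,x_scale=[.01,.01,.01,.2]); return s.x,np.abs(s.fun).max()
def pick_mask(name,camn,c,near):
    u=cv2.projectPoints(np.array([near]),c[0],c[1],c[2],None)[0].ravel()
    best=None
    for d in spotter.regions_of(camn,name):
        ys,xs=np.nonzero(d["pixels"])
        if len(xs)<30: continue
        e=np.hypot(xs.mean()-u[0],ys.mean()-u[1])
        if best is None or e<best[0]: best=(e,d["pixels"],len(xs))
    return best
def go(t):
    """shares of a move from the measured pose to TCP target t (tool down, world-aligned yaw)"""
    p,M=pose(); d=M.T@(np.array(t)-p)/.15
    W=np.array([[1,0,0],[0,-1,0],[0,0,-1.]]); rv=R.from_matrix(M.T@W).as_rotvec()/np.radians(30)
    return np.round(d,3),np.round(rv,3)
E
python3 - <<'E'
from h import *
items={"red_reel":('L',.452,.266,.038),"white_reel":('S',.626,.255,.032),"black_reel":('L',.442,0,.038),"yellow_reel":('S',.47,-.245,.032),"blue_stand":('B',.615,.04,.078),"green_stand":('G',.591,-.222,.078)}
P={}
ims={}
for n in("scene","top"): ims[n]=vision.camera(n)
for n,(k,x,y,hh) in items.items():
    obs=[]
    for cn in("scene","top"):
        c=cam(cn); m=pick_mask(n,cn,c,[x,y,.02])
        if m is None or m[0]>15: print(n,cn,'miss',m and m[0]); continue
        ys,xs=np.nonzero(m[1]); obs.append((c,np.r_[np.c_[xs-.5,ys-.5],np.c_[xs+.5,ys+.5],np.c_[xs-.5,ys+.5],np.c_[xs+.5,ys-.5]]))
        hl=cv2.convexHull(np.int32(np.c_[xs,ys])); cv2.polylines(ims[cn],[hl],True,(255,0,255),1)
    if not obs: continue
    b=min((fit(k,obs,[x,y,hh,a]) for a in ([0.2,.6,1.0,1.4] if k=='B' else [0])),key=lambda t:t[1])
    P[n]=list(map(float,b[0])); print(n,len(obs),np.round(b[0],4),round(b[1],2))
json.dump(P,open('P.json','w'))
a=ims["scene"][90:330,150:420]; b=ims["top"][180:340,190:450]
a=cv2.resize(a,(400,356)); b=cv2.resize(b,(400,246))
o=np.zeros((356,800,3),np.uint8); o[:,:400]=a; o[:246,400:]=b; cv2.imwrite("pics/crop.png",o)
print(go([.442,0,.4]),status.read_state()["time"])
E
```

```text
red_reel 2 [0.4513 0.2697 0.0348 0.    ] 0.38
white_reel 2 [0.6246 0.2581 0.0288 0.    ] 0.59
black_reel 2 [0.4401 0.     0.0365 0.    ] 0.36
yellow_reel 2 [ 0.4698 -0.2486  0.0277  0.    ] 0.85
blue_stand 2 [0.6102 0.0399 0.0779 1.1397] 0.57
green_stand 2 [ 0.5923 -0.2214  0.078   0.    ] 0.49
(array([ 2.835, -3.364,  0.031]), array([ 0.   , -0.   ,  0.527])) 1.7
```

View pics/crop.png

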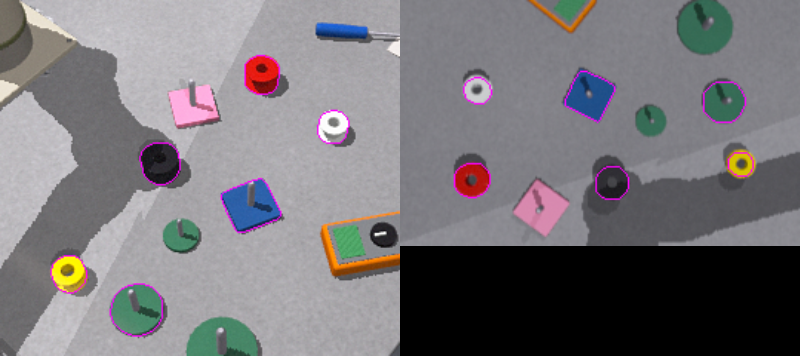

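The crop shows outlines on the right red, white, black and yellow reels, the blue square stand and the middle green stand, with the pink and other green stands left out. Next I move over the black reel.

play_rows(
  series=[
    [0.84,-1,0,0,0,0],
    [0.84,-1,0,0,0,0],
    [0.84,-1,0,0,0,0],
    [0.84,-1,0,0,0,0],
  ],
  fingers=1,
  squeeze=20,
)

```text
time: 2.1
ee_pos: [0.2514, -0.4206, 0.4048]
eef_rot: [0.99, 0.138, 0.0, 0.0]
ft_force: [0.3, 0.2, 0.7]
width: 0.0872
grip_force: 0.0
```

play_rows(
  series=[
    [0.84,-1,0,0,0,0],
    [0.84,-1,0,0,0,0],
    [0.84,-1,0,0,0,0],
    [0.84,-1,0,0,0,0],
  ],
)

```text
time: 2.5
ee_pos: [0.3315, -0.2418, 0.405]
eef_rot: [0.99, 0.138, 0.0, 0.001]
ft_force: [0.5, -0.5, 0.3]
width: 0.0873
grip_force: 0.0
```

play_rows(
  series=[
    [0.84,-1,0.3,0,0,0],
    [0.84,-1,0.3,0,0,0],
    [0.84,-1,0.3,0,0,0],
    [0.84,-1,0.3,0,0,0],
    [0.84,-1,0.3,0,0,0],
  ],
)

```text
time: 3.0
ee_pos: [0.4126, -0.0599, 0.3592]
eef_rot: [0.99, 0.142, 0.0, -0.001]
ft_force: [-0.6, -1.4, 0.5]
width: 0.0869
grip_force: 0.0
```

play_rows(
  series=[
    [0,-0.364,0.3,0,0,0.527],
    [0,-0.364,0.3,0,0,0.527],
    [0,-0.364,0.3,0,0,0.527],
    [0,-0.364,0.3,0,0,0.527],
  ],
)

```text
time: 3.4
ee_pos: [0.3967, -0.0134, 0.3152]
eef_rot: [1.0, 0.002, 0.0, 0.0]
ft_force: [0.5, -0.6, 0.2]
width: 0.0872
grip_force: 0.0
```

```bash
cat >> h.py <<'E'
def see(name,kind,near,cn="wrist",fixh=None):
    """fit thing from a fresh picture of one camera with known height"""
    c=cam(cn); im=vision.camera(cn); m=pick_mask(name,cn,c,near)
    if m is None: print(name,'missed'); return im,None
    ys,xs=np.nonzero(m[1]); print(name,'offpx',round(m[0],1),'n',m[2],'box',xs.min(),xs.max(),ys.min(),ys.max())
    pts=np.r_[np.c_[xs-.5,ys-.5],np.c_[xs+.5,ys+.5],np.c_[xs-.5,ys+.5],np.c_[xs+.5,ys-.5]]
    b=min((fit(kind,[(c,pts)],[*near[:2],near[2],a]) for a in ([0.2,.6,1.0,1.14,1.4] if kind=='B' else [0])),key=lambda t:t[1])
    print(np.round(b[0],4),round(b[1],2)); return im,b[0]
E
python3 - <<'E'
from h import *
im,b=see("black_reel",'L',[.4401,0,.0375]); cv2.imwrite("pics/w1.png",im)
print(go([b[0],b[1],.03+r.grasp_offset]))
E
```

```text
black_reel offpx 4.0 n 5364 box 256 341 140 226
[0.4416 0.0013 0.0346 0.    ] 0.11
(array([ 0.296, -0.101,  0.814]), array([ 0.001, -0.003,  0.002]))
```

View pics/w1.png

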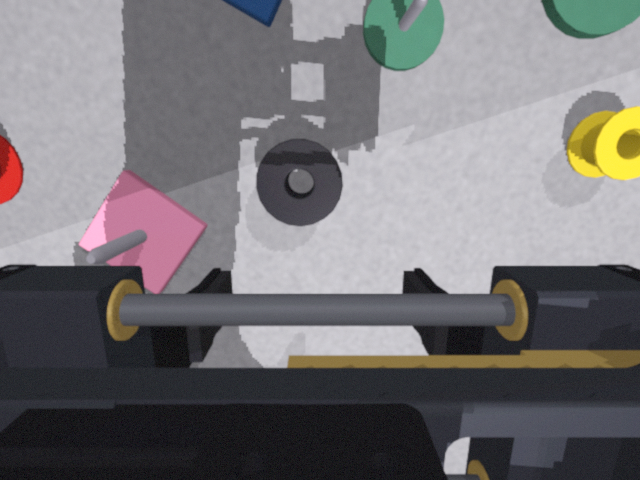

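The wrist picture shows the black reel at (299,182), with the pink stand to its left and the fingers clear. I go down and grip.

play_rows(
  series=[
    [0.293,-0.098,0.25,0,0,0],
    [0.293,-0.098,0.55,0,0,0],
    [0.293,-0.098,0.75,0,0,0],
    [0.293,-0.098,0.81,0,0,0],
    [0.293,-0.098,0.81,0,0,0],
  ],
)

```text
time: 4.0
ee_pos: [0.4405, 0.0011, 0.193]
eef_rot: [1.0, -0.0, -0.001, -0.0]
ft_force: [0.7, -0.3, 1.0]
width: 0.0871
grip_force: 0.0
```

play_rows(
  series=[
    [0,0,0,0,0,0],
    [0,0,0,0,0,0],
    [0,0,0,0,0,0],
    [0,0,0,0,0,0],
  ],
  fingers=-1,
)

```text
time: 4.4
ee_pos: [0.4409, 0.0016, 0.1942]
eef_rot: [1.0, -0.0, 0.001, 0.0]
ft_force: [-1.7, -0.4, 9.5]
width: 0.0642
grip_force: 19.3
```

play_rows(
  series=[
    [0,0,-0.1,0,0,0],
    [0,0,-0.4,0,0,0],
    [0,0,-0.65,0,0,0],
    [0,0,-0.65,0,0,0],
    [0,0,-0.65,0,0,0],
  ],
)

```text
time: 4.9
ee_pos: [0.4406, 0.0016, 0.2914]
eef_rot: [1.0, -0.0, 0.001, 0.001]
ft_force: [-0.9, -0.4, -1.1]
width: 0.0642
grip_force: 19.9
```

```bash
python3 - <<'E'
from h import *
im,b=see("black_reel",'L',[.441,.001,.14]); cv2.imwrite("pics/w2.png",im)
print(pose(),go([.592,-.222,.11+.03+r.grasp_offset]))
E
```

```text
black_reel offpx 28.7 n 11150 box 245 388 223 355
[0.4317 0.0021 0.1154 0.    ] 3.99
(array([0.43998684, 0.00159209, 0.28991735]), array([[ 9.99999124e-01, -2.63597329e-04, -1.29688990e-03],
       [-2.63903847e-04, -9.99999937e-01, -2.36183707e-04],
       [-1.29682756e-03,  2.36525754e-04, -9.99999131e-01]])) (array([ 1.014,  1.49 , -0.092]), array([ 0.   ,  0.002, -0.001]))
```

View pics/w2.png

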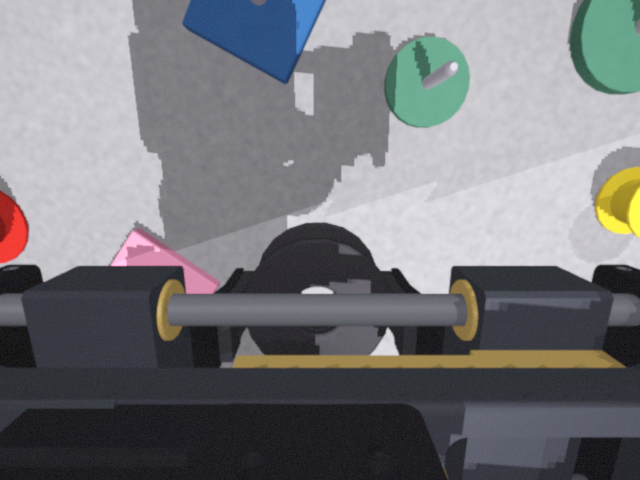

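The wrist picture shows the black reel held level between the fingers, its front flange edge at (312,223) and the bore at (318,292). I carry it halfway and measure the stand.

play_rows(
  series=[
    [0.2,0.3,-0.1,0,0,0],
    [0.3,0.6,-0.1,0,0,0],
    [0.4,0.9,-0.1,0,0,0],
    [0.4,0.95,-0.1,0,0,0],
    [0.4,0.95,-0.1,0,0,0],
  ],
)

```text
time: 5.5
ee_pos: [0.5001, -0.1424, 0.304]
eef_rot: [1.0, -0.002, -0.001, -0.001]
ft_force: [0.3, 1.1, 0.4]
width: 0.0638
grip_force: 19.9
```

```bash
python3 - <<'E'
from h import *
im,b=see("green_stand",'G',[.592,-.222,.078]); cv2.imwrite("pics/w3.png",im)
p,M=pose(); c=cam("wrist")
# reel front edge ray at row 223 -> x at flange top plane, in tool terms
def ray(u,v,z):
    Rm=cv2.Rodrigues(c[0])[0]; o=-Rm.T@c[1]; d=Rm.T@np.linalg.inv(c[2])@[u,v,1]; return o+d*(z-o[2])/d[2]
zt=p[2]-.1635+.008
print("reel offset in tool x (w2 pixel):",ray(312,223,zt)-p-[.033,0,0])
print(go([.592,-.222,p[2]]))
E
```

```text
green_stand offpx 38.0 n 10170 box 365 477 57 173
[ 0.5929 -0.2206  0.078   0.    ] 0.16
reel offset in tool x (w2 pixel): [ 0.00702415  0.00282936 -0.1555    ]
(array([ 0.612,  0.551, -0.002]), array([-0.003,  0.003,  0.002]))
```

View pics/w3.png

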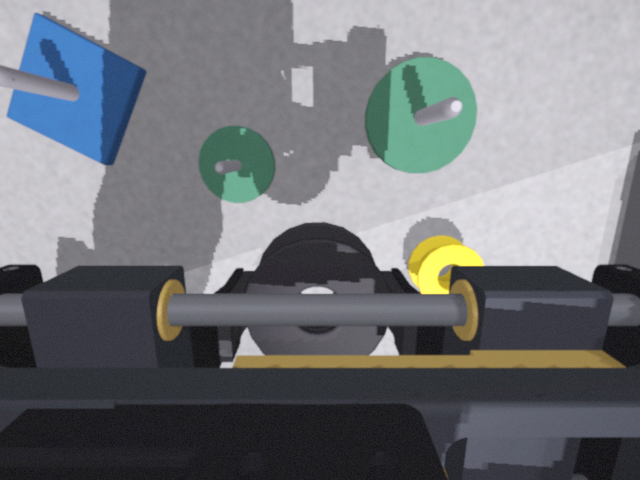

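```bash
cat >> h.py <<'E'
def ray(c,u,v,z):
    Rm=cv2.Rodrigues(c[0])[0]; o=-Rm.T@c[1]; d=Rm.T@np.linalg.inv(c[2])@[u,v,1]; return o+d*(z-o[2])/d[2]
E
python3 - <<'E'
from h import *
im=cv2.imread("pics/w3.png"); g=cv2.cvtColor(im,cv2.COLOR_BGR2GRAY)
print(g[215:275,320])
p,M=pose(); c=cam("wrist")
for v,dz in((223,.03),(223,.026),(237,-.008),(240,-.008)): print(v,dz,ray(c,318,v,p[2]-.1635-dz)-p-[.033,0,0])
# triangulate spindle tip seen at (456,106)
t=ray(c,456,106,.078); print("spindle tip",t, "if .070",ray(c,456,106,.07))
E
```

```text
[203 203 200 201 200 200 185 141  69  53  55  49  50  47  47  51  49  51
  46  49  51  51  46  45  50  55  57  50  50  50  48  49  47  47  46  48
  47  49  46  45  46  48  48  45  48  46  50  47  45  49  45  44  45  44
  45  45  46  48  46  36]
223 0.03 [-0.00082711  0.00029966 -0.1935    ]
223 0.026 [-1.81709667e-09  3.08853736e-04 -1.89500000e-01]
237 -0.008 [ 0.00115626  0.00036906 -0.1555    ]
240 -0.008 [-1.18677555e-04  3.65165569e-04 -1.55500000e-01]
spindle tip [ 0.59377007 -0.2177772   0.078     ] if .070 [ 0.59476159 -0.22083786  0.07      ]
```

The picture shows the middle green stand at (421,114) with its spindle tip at about (456,106), and the reel centred in the gripper.

play_rows(
  series=[
    [0.25,0.2,0,0,0,0],
    [0.45,0.4,0,0,0,0],
    [0.58,0.51,0,0,0,0],
    [0.619,0.541,0,0,0,0],
    [0.619,0.541,0,0,0,0],
  ],
)

```text
time: 6.1
ee_pos: [0.5937, -0.2204, 0.3053]
eef_rot: [1.0, 0.001, -0.0, -0.001]
ft_force: [-1.0, 0.6, 0.1]
width: 0.0643
grip_force: 19.9
```

```bash
python3 - <<'E'
from h import *
print(pose()[0],go([.593,-.2205,.2065])); im=vision.camera("wrist"); cv2.imwrite("pics/w4.png",im[150:450,160:480])
E
```

```text
[ 0.59369448 -0.22036064  0.30525621] (array([-0.004,  0.002,  0.658]), array([-0.003,  0.001,  0.003]))
```

View pics/w4.png

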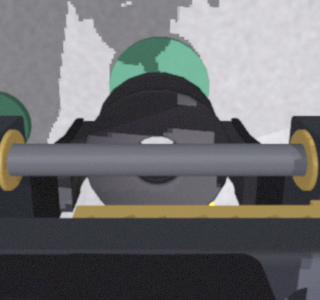

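The crop shows the stand centred behind the reel (columns 160 against 157), so I lower.

play_rows(
  series=[
    [0,0,0.15,0,0,0],
    [0,0,0.28,0,0,0],
    [0,0,0.4,0,0,0],
    [0,0,0.5,0,0,0],
    [0,0,0.5,0,0,0],
  ],
)

```text
time: 6.65
ee_pos: [0.5922, -0.2207, 0.229]
eef_rot: [1.0, 0.001, -0.002, -0.001]
ft_force: [-0.2, -0.3, -0.7]
width: 0.064
grip_force: 19.9
```

play_rows(
  series=[
    [0,0,0.08,0,0,0],
    [0,0,0.13,0,0,0],
    [0,0,0.155,0,0,0],
    [0,0,0.155,0,0,0],
  ],
)

```text
time: 7.05
ee_pos: [0.5932, -0.2218, 0.2071]
eef_rot: [1.0, -0.0, -0.0, -0.0]
ft_force: [0.0, -0.3, -0.8]
width: 0.0635
grip_force: 19.9
```

play_rows(
  series=[
    [0,0,0,0,0,0],
    [0,0,0,0,0,0],
    [0,0,0,0,0,0],
  ],
  fingers=1,
)

```text
time: 7.35
ee_pos: [0.5934, -0.2219, 0.2079]
eef_rot: [1.0, -0.0, 0.0, 0.0]
ft_force: [0.3, -0.2, -0.5]
width: 0.0803
grip_force: 0.0
```

play_rows(
  series=[
    [0,0,-0.2,0,0,0],
    [0,0,-0.5,0,0,0],
    [0,0,-0.7,0,0,0],
    [-0.3,0.1,-0.7,0,0,0],
    [-0.5,0.15,-0.7,0,0,0],
  ],
)

```text
time: 7.85
ee_pos: [0.5171, -0.2451, 0.3136]
eef_rot: [1.0, -0.0, 0.001, 0.001]
ft_force: [-0.8, -0.6, -0.2]
width: 0.0868
grip_force: 0.0
```

play_rows(
  series=[
    [-0.3,0,0,0,0,0],
    [-0.5,0,0,0,0,0],
    [-0.55,0,0,0,0,0],
  ],
)

```text
time: 8.15
ee_pos: [0.4331, -0.2449, 0.3126]
eef_rot: [1.0, -0.001, -0.001, 0.001]
ft_force: [1.1, -0.2, 0.5]
width: 0.0869
grip_force: 0.0
```

```bash
python3 - <<'E'
from h import *
im,b=see("yellow_reel",'S',[.4698,-.2486,.032]); 
if b is not None: print(go([b[0],b[1],.026+r.grasp_offset]))
cv2.imwrite("pics/w5.png",im)
# black reel on stand: fit as reel raised 12 mm
c=cam("wrist"); m=pick_mask("black_reel","wrist",c,[.593,-.221,.03])
if m: ys,xs=np.nonzero(m[1]); u=cv2.projectPoints(circ(.033,.05)+np.r_[.593,-.2205,0],*c[:3],None)[0][:,0]; u2=cv2.projectPoints(circ(.033,.012)+np.r_[.593,-.2205,0],*c[:3],None)[0][:,0]; q=np.r_[u,u2]; print(m[0],(xs.min(),xs.max(),ys.min(),ys.max()),'expect',q[:,0].min(),q[:,0].max(),q[:,1].min(),q[:,1].max())
E
```

```text
yellow_reel offpx 4.0 n 3329 box 286 354 156 225
[ 0.4717 -0.2473  0.0297  0.    ] 0.14
(array([0.243, 0.016, 0.824]), array([ 0.003, -0.001, -0.003]))
12.871661577062754 (np.int64(227), np.int64(330), np.int64(0), np.int64(69)) expect 225.93215341839374 330.93569946905876 -56.507822007343776 75.90067477062425
```

View pics/w5.png

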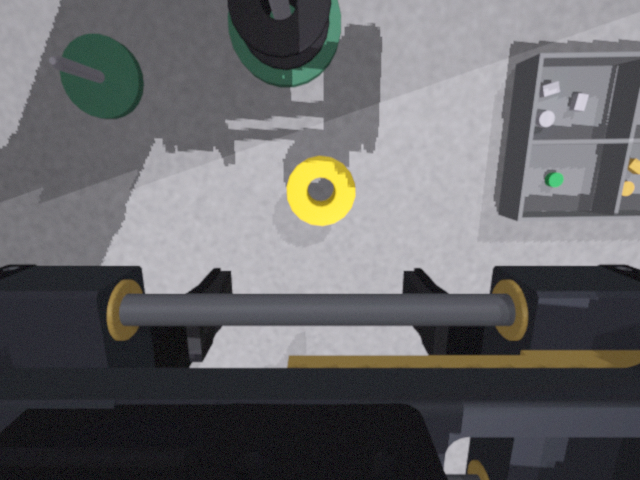

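Black sits flat on the green stand at (282,30), and yellow is at (321,190). I grip yellow next.

play_rows(
  series=[
    [0.24,0.018,0.25,0,0,0],
    [0.24,0.018,0.55,0,0,0],
    [0.24,0.018,0.76,0,0,0],
    [0.24,0.018,0.82,0,0,0],
    [0.24,0.018,0.82,0,0,0],
  ],
)

```text
time: 8.8
ee_pos: [0.4725, -0.2465, 0.1887]
eef_rot: [1.0, 0.0, -0.001, -0.001]
ft_force: [0.7, 0.2, -0.4]
width: 0.0867
grip_force: 0.0
```

play_rows(
  series=[
    [0,0,0,0,0,0],
    [0,0,0,0,0,0],
    [0,0,0,0,0,0],
    [0,0,0,0,0,0],
  ],
  fingers=-1,
)

```text
time: 9.2
ee_pos: [0.472, -0.2473, 0.1904]
eef_rot: [1.0, -0.0, 0.001, 0.001]
ft_force: [0.5, -0.0, 0.3]
width: 0.063
grip_force: 0.0
```

play_rows(
  series=[
    [0,0,-0.1,0,0,0],
    [0,0,-0.4,0,0,0],
    [0,0,-0.7,0,0,0],
    [0,0,-0.8,0,0,0],
    [0,0,-0.8,0,0,0],
  ],
)

```text
time: 9.7
ee_pos: [0.4725, -0.2472, 0.3131]
eef_rot: [1.0, -0.0, 0.002, 0.002]
ft_force: [0.0, -0.3, -0.6]
width: 0.052
grip_force: 20.0
```

```bash
cat >> h.py <<'E'
def held(rad,dzbot,hgt,name):
    """front edge rows of a held reel -> its x offset in the tool"""
    p,M=pose(); c=cam("wrist"); im=vision.camera("wrist")
    for d in spotter.regions_of("wrist",name):
        ys,xs=np.nonzero(d["pixels"]); 
        if len(xs)<3000: continue
        v=ys.min()-.5; u=xs[ys==ys.min()].mean()
        print(u,v,'x off bottom/top edge:',[np.round((ray(c,u,v,p[2]-.1635-z)-p)[0]-rad,4) for z in(dzbot,dzbot-hgt)])
    return im
E
python3 - <<'E'
from h import *
im=held(.027,.026,.032,"yellow_reel"); print(pose()[0],go([.593,-.221,.295]))
E
```

```text
315.5 224.5 x off bottom/top edge: [np.float64(0.0063), np.float64(0.0129)]
[ 0.47146956 -0.24707463  0.30950929] (array([ 0.81 , -0.174,  0.097]), array([ 0.001,  0.   , -0.001]))
```

The fingers had not finished closing before the lift, so I look at how the reel is held.

```bash
python3 - <<'E'
from h import *
cv2.imwrite("pics/w6a.png",vision.camera("wrist")[150:400,160:480])
for n in("scene","top"):
    im=vision.camera(n); c=cam(n); ms=spotter.regions_of(n,"yellow_reel")
    print(n,[(d['conf'],int(d['pixels'].sum())) for d in ms])
    u=cv2.projectPoints(np.array([[.4715,-.247,.13]]),*c[:3],None)[0].ravel().astype(int)
    k=im[max(0,u[1]-50):u[1]+50,u[0]-50:u[0]+50]; cv2.imwrite(f"pics/{n}6.png",cv2.resize(k,(300,300)))
a=cv2.resize(cv2.imread("pics/w6a.png"),(384,300)); o=np.hstack([cv2.resize(cv2.imread("pics/scene6.png"),(300,300)),a]); cv2.imwrite("pics/w6.png",o)
E
```

```text
scene [(0.91, 491)]
top [(0.29, 202)]
```

View pics/w6.png

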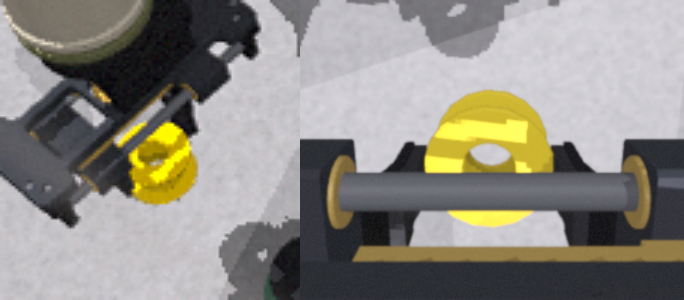

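The reel hangs low: its top flange is only about 105 px wide at (317,289), so the fingertips hold just that flange. I set it back down and regrip.

play_rows(
  series=[
    [0,0,0.2,0,0,0],
    [0,0,0.4,0,0,0],
    [0,0,0.57,0,0,0],
    [0,0,0.6,0,0,0],
    [0,0,0.6,0,0,0],
  ],
)

```text
time: 10.55
ee_pos: [0.4716, -0.2469, 0.2189]
eef_rot: [1.0, 0.0, -0.001, -0.001]
ft_force: [0.4, -0.4, 0.6]
width: 0.0524
grip_force: 20.0
```

play_rows(
  series=[
    [0,0,0.02,0,0,0],
    [0,0,0.03,0,0,0],
  ],
)

```text
time: 10.75
ee_pos: [0.4722, -0.2473, 0.216]
eef_rot: [1.0, -0.0, 0.001, 0.001]
ft_force: [0.6, 0.9, -0.1]
width: 0.0524
grip_force: 20.0
```

play_rows(
  series=[
    [0,0,0.015,0,0,0],
    [0,0,0.025,0,0,0],
  ],
)

```text
time: 10.95
ee_pos: [0.4719, -0.2472, 0.2116]
eef_rot: [1.0, -0.0, 0.0, 0.0]
ft_force: [-0.0, -0.9, -0.1]
width: 0.0521
grip_force: 20.0
```

play_rows(
  series=[
    [0,0,0.015,0,0,0],
    [0,0,0.015,0,0,0],
  ],
)

```text
time: 11.15
ee_pos: [0.4717, -0.2471, 0.2088]
eef_rot: [1.0, -0.0, -0.0, -0.0]
ft_force: [-0.5, 0.8, -0.5]
width: 0.0519
grip_force: 20.0
```

play_rows(
  series=[
    [0,0,0.015,0,0,0],
    [0,0,0.015,0,0,0],
  ],
)

```text
time: 11.35
ee_pos: [0.4723, -0.2472, 0.2074]
eef_rot: [1.0, -0.0, 0.001, 0.0]
ft_force: [-0.1, 0.7, 5.9]
width: 0.0521
grip_force: 20.0
```

play_rows(
  series=[
    [0,0,0.015,0,0,0],
    [0,0,0.015,0,0,0],
  ],
)

```text
time: 11.55
ee_pos: [0.4727, -0.2478, 0.2058]
eef_rot: [1.0, -0.0, 0.001, 0.001]
ft_force: [0.5, -1.8, 9.3]
width: 0.0526
grip_force: 20.0
```

play_rows(
  series=[
    [0,0,0,0,0,0],
    [0,0,0,0,0,0],
    [0,0,0,0,0,0],
    [0,0,0,0,0,0],
  ],
  fingers=1,
)

```text
time: 11.95
ee_pos: [0.4717, -0.247, 0.2043]
eef_rot: [1.0, -0.0, -0.0, -0.0]
ft_force: [0.3, 0.8, 1.1]
width: 0.0767
grip_force: 0.0
```

play_rows(
  series=[
    [-0.2,0,-0.3,0,0,0],
    [-0.3,0,-0.6,0,0,0],
    [-0.3,0,-0.7,0,0,0],
    [-0.3,0,-0.7,0,0,0],
  ],
)

```text
time: 12.35
ee_pos: [0.4272, -0.2475, 0.3121]
eef_rot: [1.0, -0.0, 0.002, 0.002]
ft_force: [0.0, 0.8, -0.4]
width: 0.0868
grip_force: 0.0
```

```bash
python3 - <<'E'
from h import *
im,b=see("yellow_reel",'S',[.4718,-.2475,.032]); cv2.imwrite("pics/w7.png",im)
print(pose()[0],go([b[0],b[1],.026+r.grasp_offset]))
E
```

```text
yellow_reel offpx 4.8 n 3470 box 281 350 146 216
[ 0.4747 -0.247   0.0313  0.    ] 0.14
[ 0.42662953 -0.2470506   0.30914262] (array([ 0.32 , -0.001,  0.798]), array([ 0.001,  0.   , -0.001]))
```

play_rows(
  series=[
    [0.32,0,0.25,0,0,0],
    [0.32,0,0.5,0,0,0],
    [0.32,0,0.73,0,0,0],
    [0.32,0,0.795,0,0,0],
    [0.32,0,0.795,0,0,0],
  ],
)

```text
time: 12.95
ee_pos: [0.4741, -0.2464, 0.1883]
eef_rot: [1.0, 0.0, -0.002, -0.001]
ft_force: [-0.3, 0.3, 0.6]
width: 0.087
grip_force: 0.0
```

play_rows(
  series=[
    [0,0,0,0,0,0],
    [0,0,0,0,0,0],
    [0,0,0,0,0,0],
    [0,0,0,0,0,0],
    [0,0,0,0,0,0],
  ],
  fingers=-1,
)

```text
time: 13.45
ee_pos: [0.4748, -0.2473, 0.1908]
eef_rot: [1.0, -0.0, 0.0, 0.0]
ft_force: [0.2, -0.5, -1.0]
width: 0.0551
grip_force: 0.1
```

play_rows(
  series=[
    [0,0,0,0,0,0],
    [0,0,0,0,0,0],
    [0,0,0,0,0,0],
  ],
)

```text
time: 13.75
ee_pos: [0.4749, -0.2473, 0.1907]
eef_rot: [1.0, -0.0, 0.0, 0.0]
ft_force: [-1.5, -0.1, 6.0]
width: 0.052
grip_force: 20.0
```

play_rows(
  series=[
    [0,0,-0.1,0,0,0],
    [0,0,-0.4,0,0,0],
    [0,0,-0.7,0,0,0],
    [0,0,-0.95,0,0,0],
    [0,0,-0.95,0,0,0],
  ],
)

```text
time: 14.25
ee_pos: [0.4763, -0.247, 0.3389]
eef_rot: [1.0, 0.0, 0.004, 0.002]
ft_force: [0.9, 0.5, -0.5]
width: 0.0519
grip_force: 20.0
```

```bash
python3 - <<'E'
from h import *
im=held(.027,.026,.032,"yellow_reel"); print(pose()[0],go([.593,-.221,.334]))
cv2.imwrite("pics/w8.png",im[150:400,160:480])
E
```

```text
314.5 236.5 x off bottom/top edge: [np.float64(0.0006), np.float64(0.0082)]
[ 0.47484771 -0.24697066  0.33396347] (array([ 0.788, -0.173,  0.001]), array([ 0.003, -0.003, -0.   ]))
```

View pics/w8.png

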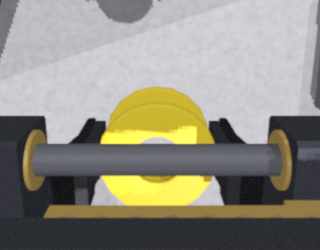

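Yellow is now held properly, with the flange filling the pads at crop (155,150). I place it.

play_rows(
  series=[
    [0.3,-0.07,0,0,0,0],
    [0.58,-0.13,0,0,0,0],
    [0.75,-0.17,0,0,0,0],
    [0.785,-0.173,0,0,0,0],
    [0.785,-0.173,0,0,0,0],
  ],
)

```text
time: 14.85
ee_pos: [0.5927, -0.2205, 0.3311]
eef_rot: [1.0, 0.001, -0.001, -0.001]
ft_force: [-0.8, -0.8, -0.6]
width: 0.0522
grip_force: 20.0
```

play_rows(
  series=[
    [0,0,0.2,0,0,0],
    [0,0,0.34,0,0,0],
    [0,0,0.45,0,0,0],
    [0,0,0.5,0,0,0],
    [0,0,0.5,0,0,0],
  ],
)

```text
time: 15.35
ee_pos: [0.5919, -0.2215, 0.257]
eef_rot: [1.0, -0.0, -0.001, -0.0]
ft_force: [-0.9, -1.0, -0.5]
width: 0.0523
grip_force: 20.0
```

play_rows(
  series=[
    [0,0,0.06,0,0,0],
    [0,0,0.1,0,0,0],
    [0,0,0.12,0,0,0],
    [0,0,0.12,0,0,0],
  ],
)

```text
time: 15.75
ee_pos: [0.5927, -0.2212, 0.2405]
eef_rot: [1.0, -0.0, 0.0, 0.0]
ft_force: [-3.1, -0.3, 3.7]
width: 0.052
grip_force: 20.0
```

play_rows(
  series=[
    [0,0,0,0,0,0],
    [0,0,0,0,0,0],
    [0,0,0,0,0,0],
    [0,0,0,0,0,0],
  ],
  fingers=1,
)

```text
time: 16.15
ee_pos: [0.5925, -0.2212, 0.2397]
eef_rot: [1.0, -0.0, 0.0, 0.0]
ft_force: [0.2, 0.1, -0.7]
width: 0.076
grip_force: 0.0
```

play_rows(
  series=[
    [0,0,-0.2,0,0,0],
    [0,0,-0.45,0,0,0],
    [-0.05,-0.2,-0.55,0,0,0],
    [-0.2,-0.5,-0.55,0,0,0],
    [-0.3,-0.8,-0.55,0,0,0],
  ],
)

```text
time: 16.65
ee_pos: [0.5467, -0.1001, 0.3226]
eef_rot: [1.0, -0.001, 0.0, 0.0]
ft_force: [1.6, 1.6, -0.1]
width: 0.0866
grip_force: 0.0
```

play_rows(
  series=[
    [-0.1,-0.3,0,0,0,0],
    [-0.2,-0.6,0,0,0,0],
    [-0.3,-0.9,0,0,0,0],
    [-0.35,-1,0,0,0,0],
  ],
)

```text
time: 17.05
ee_pos: [0.4934, 0.0538, 0.3226]
eef_rot: [1.0, 0.003, 0.0, -0.0]
ft_force: [-0.1, 0.7, 0.4]
width: 0.087
grip_force: 0.0
```

play_rows(
  series=[
    [-0.1,-0.3,0,0,0,0],
    [-0.2,-0.6,0,0,0,0],
    [-0.3,-0.9,0,0,0,0],
    [-0.35,-1,0,0,0,0],
  ],
)

```text
time: 17.45
ee_pos: [0.4408, 0.203, 0.3227]
eef_rot: [1.0, 0.002, 0.0, -0.001]
ft_force: [0.3, -0.9, -0.4]
width: 0.0873
grip_force: 0.0
```

play_rows(
  series=[
    [-0.1,-0.3,0,0,0,0],
    [-0.2,-0.46,0,0,0,0],
    [-0.2,-0.46,0,0,0,0],
  ],
)

```text
time: 17.75
ee_pos: [0.4104, 0.2713, 0.3226]
eef_rot: [1.0, 0.003, -0.0, -0.001]
ft_force: [0.6, -0.9, 0.3]
width: 0.0869
grip_force: 0.0
```

```bash
python3 - <<'E'
from h import *
im,b=see("red_reel",'L',[.4513,.2697,.038]); cv2.imwrite("pics/w9.png",im)
print(pose()[0],go([b[0],b[1],.03+r.grasp_offset]))
# check the green stack from the fixed cameras
for cn in("scene","top"):
    im=vision.camera(cn); c=cam(cn)
    for n,rad,z0,h in(("yellow_reel",.027,.05,.032),("black_reel",.033,.012,.038)):
        m=pick_mask(n,cn,c,[.593,-.221,z0+h/2]); 
        if m is None: continue
        ys,xs=np.nonzero(m[1]); q=cv2.projectPoints(np.r_[circ(rad,z0),circ(rad,z0+h)]+np.r_[.593,-.221,0],*c[:3],None)[0][:,0]
        print(cn,n,xs.min(),xs.max(),ys.min(),ys.max(),np.round([q[:,0].min(),q[:,0].max(),q[:,1].min(),q[:,1].max()],1))
E
```

```text
red_reel offpx 2.9 n 5209 box 278 361 144 229
[0.4525 0.2702 0.038  0.    ] 0.18
[0.4126743  0.26783348 0.32216157] (array([ 0.266, -0.016,  0.858]), array([ 0.001, -0.   ,  0.002]))
scene yellow_reel 226 251 274 301 [225.5 251.7 273.7 301.9]
scene black_reel 226 255 284 310 [224.9 255.9 277.3 310.7]
top yellow_reel 394 412 236 254 [392.5 412.8 234.4 253.6]
top black_reel 390 401 235 256 [388.9 413.  233.2 256.1]
```

The green stack matches the expected outline in both views. Red next.

play_rows(
  series=[
    [0.265,-0.016,0.25,0,0,0],
    [0.265,-0.016,0.55,0,0,0],
    [0.265,-0.016,0.79,0,0,0],
    [0.265,-0.016,0.855,0,0,0],
    [0.265,-0.016,0.855,0,0,0],
  ],
)

```text
time: 18.65
ee_pos: [0.4521, 0.27, 0.1934]
eef_rot: [1.0, -0.0, -0.001, 0.0]
ft_force: [-0.1, 0.5, 1.0]
width: 0.0869
grip_force: 0.0
```

play_rows(
  series=[
    [0,0,0,0,0,0],
    [0,0,0,0,0,0],
    [0,0,0,0,0,0],
    [0,0,0,0,0,0],
    [0,0,0,0,0,0],
  ],
  fingers=-1,
)

```text
time: 19.15
ee_pos: [0.4528, 0.2704, 0.1951]
eef_rot: [1.0, -0.0, 0.001, -0.0]
ft_force: [-1.0, -1.9, 8.0]
width: 0.0641
grip_force: 20.1
```

play_rows(
  series=[
    [0,0,0,0,0,0],
    [0,0,0,0,0,0],
  ],
)

```text
time: 19.35
ee_pos: [0.4528, 0.2704, 0.1951]
eef_rot: [1.0, -0.0, 0.001, -0.0]
ft_force: [-1.6, -1.8, 7.9]
width: 0.0643
grip_force: 20.1
```

play_rows(
  series=[
    [0,0,-0.1,0,0,0],
    [0,0,-0.4,0,0,0],
    [0,0,-0.7,0,0,0],
    [0,0,-0.75,0,0,0],
    [0,0,-0.75,0,0,0],
  ],
)

```text
time: 19.85
ee_pos: [0.4526, 0.2706, 0.3086]
eef_rot: [1.0, -0.0, 0.002, -0.0]
ft_force: [0.1, -0.1, -1.9]
width: 0.0644
grip_force: 20.9
```

play_rows(
  series=[
    [0.1,0.3,0,0,0,0],
    [0.2,0.6,0,0,0,0],
    [0.4,0.8,0,0,0,0],
    [0.4,0.8,0,0,0,0],
    [0.4,0.8,0,0,0,0],
  ],
)

```text
time: 20.35
ee_pos: [0.5123, 0.1494, 0.3052]
eef_rot: [1.0, -0.001, -0.001, -0.0]
ft_force: [-0.8, 1.3, -0.3]
width: 0.0643
grip_force: 21.0
```

```bash
python3 - <<'E'
from h import *
im=held(.033,.03,.038,"red_reel"); print(pose()[0],go([.6102,.0399,.307]))
im,b=see("blue_stand",'B',[.6102,.0399,.078]); cv2.imwrite("pics/w10.png",im)
E
```

```text
318.04761904761904 224.5 x off bottom/top edge: [np.float64(-0.0017), np.float64(0.0063)]
[0.51143964 0.1512994  0.30578031] (array([ 0.657,  0.744, -0.009]), array([-0.   ,  0.003,  0.003]))
blue_stand offpx 53.3 n 11918 box 390 534 32 179
[0.6111 0.0418 0.0686 1.186 ] 0.29
```

View pics/w10.png

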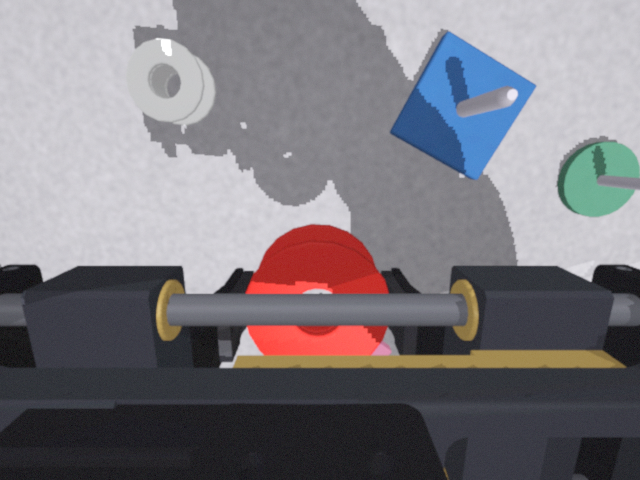

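The picture shows the blue stand at (463,105) with its spindle tip at (511,95), and the red reel held square.

play_rows(
  series=[
    [0.2,0.22,0,0,0,0],
    [0.4,0.45,0,0,0,0],
    [0.6,0.66,0,0,0,0],
    [0.668,0.737,0,0,0,0],
    [0.668,0.737,0,0,0,0],
  ],
)

```text
time: 21.05
ee_pos: [0.6134, 0.0382, 0.3059]
eef_rot: [1.0, -0.001, -0.0, -0.0]
ft_force: [-0.5, -0.0, -0.2]
width: 0.0642
grip_force: 21.1
```

play_rows(
  series=[
    [0,0,0.15,0,0,0],
    [0,0,0.28,0,0,0],
    [0,0,0.4,0,0,0],
    [0,0,0.5,0,0,0],
    [0,0,0.5,0,0,0],
  ],
)

```text
time: 21.55
ee_pos: [0.6115, 0.0403, 0.2294]
eef_rot: [1.0, 0.001, -0.002, 0.0]
ft_force: [0.5, -0.7, -1.3]
width: 0.0641
grip_force: 21.1
```

play_rows(
  series=[
    [0,0,0.08,0,0,0],
    [0,0,0.13,0,0,0],
    [0,0,0.158,0,0,0],
    [0,0,0.158,0,0,0],
  ],
)

```text
time: 21.95
ee_pos: [0.6125, 0.0397, 0.2075]
eef_rot: [1.0, -0.0, -0.0, 0.0]
ft_force: [1.0, 0.5, -0.9]
width: 0.064
grip_force: 20.1
```

play_rows(
  series=[
    [0,0,0,0,0,0],
    [0,0,0,0,0,0],
    [0,0,0,0,0,0],
    [0,0,0,0,0,0],
  ],
  fingers=1,
)

```text
time: 22.35
ee_pos: [0.6126, 0.0397, 0.208]
eef_rot: [1.0, -0.0, 0.0, 0.0]
ft_force: [0.9, 0.3, -0.5]
width: 0.0843
grip_force: 0.0
```

play_rows(
  series=[
    [0,0,-0.25,0,0,0],
    [0,0,-0.55,0,0,0],
    [0,-0.1,-0.72,0,0,0],
    [-0.1,-0.4,-0.72,0,0,0],
    [-0.18,-0.7,-0.72,0,0,0],
  ],
)

```text
time: 22.85
ee_pos: [0.5855, 0.1451, 0.317]
eef_rot: [1.0, -0.001, 0.001, 0.0]
ft_force: [0.6, -0.0, -0.4]
width: 0.0867
grip_force: 0.0
```

play_rows(
  series=[
    [0,-0.3,0,0,0,0],
    [0,-0.6,0,0,0,0],
    [0,-0.75,0,0,0,0],
    [0,-0.75,0,0,0,0],
  ],
)

```text
time: 23.25
ee_pos: [0.5839, 0.2617, 0.316]
eef_rot: [1.0, 0.003, -0.0, -0.001]
ft_force: [0.3, -0.6, 1.0]
width: 0.0873
grip_force: 0.0
```

```bash
python3 - <<'E'
from h import *
im,b=see("white_reel",'S',[.6246,.2581,.032]); cv2.imwrite("pics/w11.png",im)
print(pose()[0],go([b[0],b[1],.026+r.grasp_offset]))
for cn in("scene","top"):
    im=vision.camera(cn); c=cam(cn); m=pick_mask("red_reel",cn,c,[.611,.041,.03])
    if m is None: continue
    ys,xs=np.nonzero(m[1]); q=cv2.projectPoints(np.r_[circ(.033,.012),circ(.033,.05)]+np.r_[.611,.041,0],*c[:3],None)[0][:,0]
    print(cn,xs.min(),xs.max(),ys.min(),ys.max(),np.round([q[:,0].min(),q[:,0].max(),q[:,1].min(),q[:,1].max()],1))
E
```

```text
white_reel offpx 3.7 n 3418 box 289 357 151 220
[0.627  0.2583 0.0337 0.    ] 0.21
[0.58552406 0.25722758 0.31560902] (array([ 0.277, -0.007,  0.841]), array([0.001, 0.   , 0.001]))
scene 306 333 207 239 [305.7 332.6 207.2 237.9]
top 301 324 230 253 [300.8 323.4 229.  252. ]
```

play_rows(
  series=[
    [0.272,-0.007,0.25,0,0,0],
    [0.272,-0.007,0.55,0,0,0],
    [0.272,-0.007,0.77,0,0,0],
    [0.272,-0.007,0.84,0,0,0],
    [0.272,-0.007,0.84,0,0,0],
  ],
)

```text
time: 24.05
ee_pos: [0.6262, 0.2574, 0.1888]
eef_rot: [1.0, -0.0, -0.001, 0.0]
ft_force: [-0.5, 0.5, 0.5]
width: 0.0869
grip_force: 0.0
```

play_rows(
  series=[
    [0,0,0,0,0,0],
    [0,0,0,0,0,0],
    [0,0,0,0,0,0],
    [0,0,0,0,0,0],
    [0,0,0,0,0,0],
  ],
  fingers=-1,
)

```text
time: 24.55
ee_pos: [0.6265, 0.2583, 0.1903]
eef_rot: [1.0, -0.0, 0.0, -0.0]
ft_force: [0.3, -0.9, -0.4]
width: 0.055
grip_force: 0.3
```

play_rows(
  series=[
    [0,0,0,0,0,0],
    [0,0,0,0,0,0],
    [0,0,0,0,0,0],
    [0,0,0,0,0,0],
  ],
)

```text
time: 24.95
ee_pos: [0.6265, 0.2582, 0.1902]
eef_rot: [1.0, -0.0, 0.0, 0.0]
ft_force: [-1.9, -1.7, 4.4]
width: 0.0518
grip_force: 20.0
```

play_rows(
  series=[
    [0,0,-0.1,0,0,0],
    [0,0,-0.4,0,0,0],
    [0,0,-0.7,0,0,0],
    [0,0,-0.95,0,0,0],
    [0,0,-0.95,0,0,0],
  ],
)

```text
time: 25.45
ee_pos: [0.6269, 0.2595, 0.3394]
eef_rot: [1.0, 0.0, 0.004, -0.002]
ft_force: [0.5, 0.3, 0.2]
width: 0.0519
grip_force: 20.0
```

```bash
python3 - <<'E'
from h import *
im=held(.027,.026,.032,"white_reel"); print(pose()[0],go([.6115,.0405,.334]))
E
```

```text
315.0 235.5 x off bottom/top edge: [np.float64(0.0013), np.float64(0.0088)]
[0.62629779 0.25843602 0.33357925] (array([-0.099,  1.453, -0.004]), array([-0.001, -0.003, -0.   ]))
```

play_rows(
  series=[
    [0,0.25,0,0,0,0],
    [-0.05,0.55,0,0,0,0],
    [-0.1,0.8,0,0,0,0],
    [-0.105,0.9,0,0,0,0],
  ],
)

```text
time: 25.95
ee_pos: [0.6103, 0.1185, 0.3305]
eef_rot: [1.0, -0.002, -0.001, 0.001]
ft_force: [0.6, -0.8, 0.1]
width: 0.0519
grip_force: 20.0
```

play_rows(
  series=[
    [0,0.25,0,0,0,0],
    [0,0.45,0,0,0,0],
    [0,0.553,0,0,0,0],
    [0,0.553,0,0,0,0],
    [0,0.553,0,0,0,0],
  ],
)

```text
time: 26.45
ee_pos: [0.6104, 0.0418, 0.332]
eef_rot: [1.0, 0.001, -0.0, -0.001]
ft_force: [0.6, 1.6, -0.6]
width: 0.0516
grip_force: 20.0
```

play_rows(
  series=[
    [0,0,0.2,0,0,0],
    [0,0,0.34,0,0,0],
    [0,0,0.45,0,0,0],
    [0,0,0.5,0,0,0],
    [0,0,0.5,0,0,0],
  ],
)

```text
time: 26.95
ee_pos: [0.6104, 0.0412, 0.2566]
eef_rot: [1.0, 0.001, -0.001, -0.0]
ft_force: [-0.4, -0.8, -0.8]
width: 0.0522
grip_force: 20.0
```

play_rows(
  series=[
    [0,0,0.06,0,0,0],
    [0,0,0.1,0,0,0],
    [0,0,0.118,0,0,0],
    [0,0,0.118,0,0,0],
  ],
)

```text
time: 27.35
ee_pos: [0.6108, 0.0404, 0.2402]
eef_rot: [1.0, -0.0, 0.0, 0.0]
ft_force: [-0.6, 0.4, 4.2]
width: 0.0522
grip_force: 20.0
```

play_rows(
  series=[
    [0,0,0,0,0,0],
    [0,0,0,0,0,0],
    [0,0,0,0,0,0],
    [0,0,0,0,0,0],
  ],
  fingers=1,
)

```text
time: 27.75
ee_pos: [0.6106, 0.0402, 0.2395]
eef_rot: [1.0, -0.0, -0.0, 0.0]
ft_force: [-0.9, -0.8, 0.1]
width: 0.0756
grip_force: 0.0
```

play_rows(
  series=[
    [0,0,-0.2,0,0,0],
    [0,0,-0.5,0,0,0],
    [-0.1,0,-0.75,0,0,0],
    [-0.4,0,-0.75,0,0,0],
    [-0.7,0,-0.75,0,0,0],
  ],
)

```text
time: 28.25
ee_pos: [0.5048, 0.0408, 0.3527]
eef_rot: [1.0, -0.0, 0.001, -0.0]
ft_force: [-0.9, 0.3, 1.9]
width: 0.0866
grip_force: 0.0
```

play_rows(
  series=[
    [-0.2,0,0,0,0,0],
    [-0.3,0,0,0,0,0],
    [-0.3,0,0,0,0,0],
    [-0.3,0,0,0,0,0],
  ],
)

```text
time: 28.65
ee_pos: [0.461, 0.0401, 0.3525]
eef_rot: [1.0, -0.0, 0.001, 0.0]
ft_force: [-0.1, -0.4, 0.0]
width: 0.0874
grip_force: 0.0
```

```bash
python3 - <<'E'
from h import *
for cn in("scene","top"):
    im=vision.camera(cn); c=cam(cn); cv2.imwrite(f"pics/{cn}9.png",im)
    for n,rad,z0,h,x,y in(("white_reel",.027,.05,.032,.611,.041),("red_reel",.033,.012,.038,.611,.041),("yellow_reel",.027,.05,.032,.593,-.221),("black_reel",.033,.012,.038,.593,-.221)):
        m=pick_mask(n,cn,c,[x,y,z0+h/2]); 
        if m is None: print(cn,n,'none'); continue
        ys,xs=np.nonzero(m[1]); q=cv2.projectPoints(np.r_[circ(rad,z0),circ(rad,z0+h)]+np.r_[x,y,0],*c[:3],None)[0][:,0]
        print(cn,n,xs.min(),xs.max(),ys.min(),ys.max(),np.round([q[:,0].min(),q[:,0].max(),q[:,1].min(),q[:,1].max()],1))
    for n in("meter","screwdriver","parts_tray"): print(n,[np.round(d['point'],3) for d in spotter.boxes_of(cn,n)[:1]])
im=cv2.imread("pics/scene9.png")[180:330,200:380]; cv2.imwrite("pics/fin.png",cv2.resize(im,(720,600),interpolation=cv2.INTER_CUBIC))
E
```

```text
scene white_reel 309 330 203 227 [308.1 330.7 202.1 228. ]
scene red_reel 306 332 216 238 [305.7 332.6 207.2 237.9]
scene yellow_reel 226 251 274 301 [225.5 251.7 273.7 301.9]
scene black_reel 226 256 285 310 [224.9 255.9 277.3 310.7]
meter [array([0.821, 0.1  , 0.032])]
screwdriver [array([0.514, 0.462, 0.019])]
parts_tray [array([ 0.509, -0.479,  0.001])]
top white_reel 304 320 232 249 [302.4 321.3 230.2 249.5]
top red_reel none
top yellow_reel 394 412 236 254 [392.5 412.8 234.4 253.6]
top black_reel none
meter [array([0.609, 0.041, 0.085])]
screwdriver [array([0.508, 0.457, 0.02 ])]
parts_tray [array([0.608, 0.04 , 0.083])]
```

View pics/fin.png

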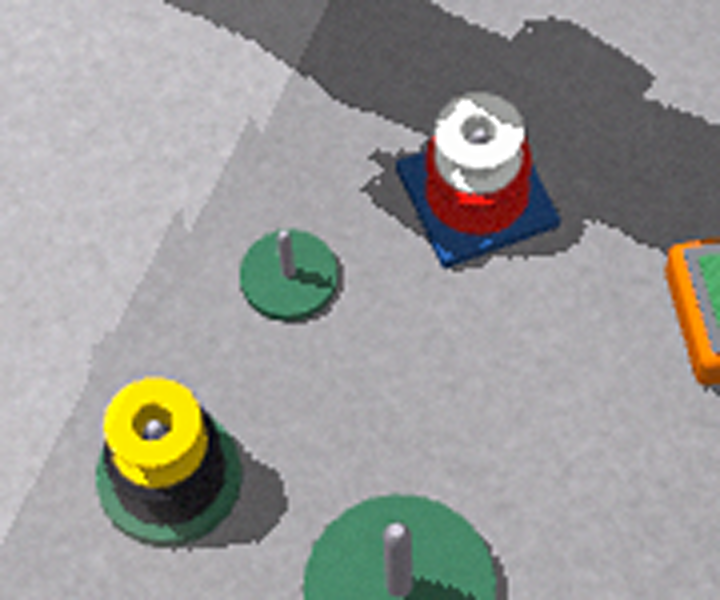

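White on red on the blue stand (480,165), and yellow on black on the middle green stand (155,460), both flat with the spindles showing in the bores. I hand in.

```bash
python3 -c "
from bench import job; print(job.close_job())"
```

```text
the job is handed in; nothing more can be done
None
```

All four reels are on their stands and let go: white on red on the blue stand, yellow on black on the middle-sized green stand. The final pictures show them flat and fully down, with the bystanders not moved; I handed the job in at about 29 s, and no verdict came back.

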